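Gauge a maple strip with the trigger-operated bench thickness gauge

TASK

Check the thickness of the long pale wooden strip in the bench gauge: lay it flat on the gauge's base plate and slide it lengthwise under the foot, between the two side guides, until its end is up against the back stop. Then let go of it, squeeze the gauge's trigger fully against the spring so the foot comes down on the strip, keep it squeezed for about a second, and let the trigger spring back; leave the strip in place in the gauge and do not disturb the sanding block, glue bottle or tape measure.

Things in the scene. Friction and masses are not known exactly. Their poses are not given: they have to be found in the camera images.
- gauge: Grey bench thickness gauge, fixed. Origin: on the bench top (z=0) on the foot's axis; z up, x toward its column (away from the robot at yaw 0), y to its left. Base plate 12 mm thick, x -130..+115 mm, y +-60 mm. The strip enters from -x; when home its centre is at x=-65 mm, y=0
- stop_face (a point): Front face of the steel back stop, at mid width, at plate height (gauge x=+30, y=0, z=12 mm); axes as the gauge's. Stop 70 mm wide, 26 mm high. Two side guides, bars 10 mm high on the plate, run from it to gauge x=-20 mm with inner faces at y=+-26 mm, then flare to about +-34 mm at x=-43 mm
- head_mid (a point): Centre of the overhanging head (gauge x=+43, y=0, z=117 mm); axes as the gauge's. It spans gauge x -20..+105 mm, y +-22 mm, z 95..140 mm, with a bush down to z=88 mm over the foot; rod and scale rise to z=200 mm. The handle (grip and trigger) sticks out from it to -y at z=115 mm
- grip_mid (a point): Point on the axis of the fixed round black grip (22 mm diameter, along the gauge's y, from y=-50 to -170 mm at x=+50 mm, z=115 mm), at gauge y=-107 mm, where to squeeze. Axes as the gauge's. Nothing but the bench beneath it
- trigger_pad (a point): Point in the middle of the steel trigger bar (12 mm thick, 18 mm tall, about 115 mm long), 65 mm from its pivot, beside grip_mid on the grip's -x side. The bar's upright pivot is at gauge x=+30, y=-42 mm; the trigger swings level toward the grip (+x). Open, grip and trigger measure about 55 mm over all at this point; fully squeezed, 37 mm. Axes as the gauge's when the trigger is open
- trigger (a joint): Trigger angle, rad: 0 = sprung fully open, 0.28 = fully squeezed (then parallel to the grip). Springs back when let go; about 12 N at trigger_pad squeezes it fully
- foot_face (a point): Centre of the underside of the gauge's round foot (24 mm diameter); squeezing the trigger lowers it up to 34 mm, or until it rests on the part
- foot (a joint): How far the part holds the sprung foot up in its carriage, m: 0 = foot hangs free, about 0.012 with the trigger fully squeezed on the 30 mm strip
- strip: Loose pale planed maple strip, 190 mm long (x), 44 mm wide (y), 30 mm thick (z), 0.17 kg. Origin: centre of its underside. Either end may go first
- strip_mid (a point): Centre of the strip's volume, 15 mm above its underside
- sanding_block: Brown sanding block, 95 mm (y) x 61 mm (x) x 25 mm, lying loose; origin at the centre of its underside. Leave alone
- glue_bottle: Standing pale glue bottle, 66 mm diameter, 205 mm tall; origin at the centre of its underside. Leave alone
- tape_measure: Yellow tape measure standing on the bench, 36 x 85 x 60 mm; origin under its middle. Leave alone

How it is judged:
By the outcome, as a careful person would: the job done as asked, in the order asked, and still so for the second after the job is handed in, with the robot touching nothing.
It also fails if it takes over 61 s, if anything falls off the work surface, if the arm or the gripper's body presses on something with over 40 N, if the wrist force passes 120 N, or if a joint passes its speed limit or range.

ROBOT

A 6-joint arm with a two-finger parallel gripper is mounted at the origin on a cart in front of the work surface, level with it; the furniture and walls round the work are solid. World frame = base frame: x ahead of the robot, y to its left, z up, the work surface at z = 0. Lengths are in m, angles in rad, forces in N, time in s.
With the tool pointing down it reaches from about 0.3 to 0.775 m from the base axis. Payload 14.6 kg.
Tool frame: the origin (TCP) lies between the finger pads; the fingertips stand 22 mm ahead of it and the grasp point (between the pads) lies 3 mm ahead of it; z points along the fingers, y is the line along which they close (so a half turn about z gives the same grasp; the last joint's range is limited). The gripper opens to 85 mm and grips with 20 to 120 N. Pads are 22 mm wide; open, the fingers measure 114 mm over their backs; the gripper's body (76 mm by 85 mm) begins 54 mm behind the grasp point. The pads swing forward as they close: fully open they stand 13 mm farther back than shut.
Start: joints at [1.231, 0.3, 1.521, -0, 1.321, -0.067], TCP at [0.148, 0.53, 0.228] pointing down, gripper open.
Joint ranges: [-3.03, 3.03], [-0.79, 2.21], [0.23, 2.52], [-1.04, 4.18], [0, 3.07], [-2.55, 2.55]. Speed limits (rad/s): [2.22, 2.22, 2.57, 3.14, 3.14, 3.14].

INTERFACE

Orientations are given as [roll, pitch, yaw] about the fixed x, y, z axes, in that order (R = Rz(yaw) Ry(pitch) Rx(roll)).
In Python, from plant import manip gives the robot as it stands. The module is installed in compiled form; this text tells all that it offers.
- The arm moves only by the tool step_arm, never from a script. Its argument "series" is one flat list of numbers, 5 for each row, row after row: the shift along the tool's x, y, z scaled (see below), then the turn about the tool's z scaled (see below), then the opening, from -1 (shut) to 1 (fully open). A call has 1 to 8 rows; each row shifts and turns the commanded pose from where the row before left it, along the tool's axes as they then stand; what a row does not reach is not made up. The controller multiplies each number of a shift by 0.2 m and each number of a turn by 0.08 rad. A row lasts 1/12 s, in which the tool goes at most 41.7 mm and 7.16 degrees, less where a joint would pass 70% of its speed; a pose out of reach is approached as far as the arm can. A call with a number of a shift or a turn outside -1 to 1 is refused whole. A call with a gripper value outside its range is refused whole. The fingers move at their own pace and stop on an object; "grip_force" is the grip in N (left out, the last holds). Time passes only in rows, so rows that do not move let the fingers close. It gives the time, the measured TCP pose, the force, the opening and the grip force at its end, in the units of the state.
- manip.observe(): the state, without advancing time (a new reading comes with each control period).
- manip.capture(name): name is "scene" or "side" or "wrist"; returns the picture (420x560x3 uint8, blue, green, red); there is no depth.
- manip.calibration(name): a dict with "K" (3x3 intrinsics, pixels), "R" (3x3) and "t" (3): a world point X has camera coordinates R X + t. Camera axes: x right, y down, z forward; pixel columns grow to the right and rows downward; lengths in m; the calibration is good to about 2 mm. The wrist camera is an equidistant fisheye: a pixel r from the principal point sees the ray r / f radians off the axis. A picture is of the moment at which its call begins: read the wrist's pose just before it. calibration takes no time and is no camera call; for the wrist camera it gives the pose at the moment of the call.
- manip.close_job(): hands the job in; it is judged then, once.
The state is a dict: "t": time; "joint_positions": joint angles; "dq": joint speeds; "effort": joint torques, N m; "position": TCP position; "tool_rot": TCP orientation; "ft_force": force on the tool from outside, world axes, zero at the start; "ft_torque": the same for the moment, N m; "finger_gap": finger opening in m; "finger_force": force on a finger pad.
Only numpy, scipy, OpenCV 4.12 (cv2) and the standard library are available. Lean on these libraries where they do the work, as an engineer would, in place of code of your own. Each camera call takes 0.05 s, during which the arm holds its last target. There are 200 camera calls.

## Working session

There is one attempt and no reset: what is moved stays moved. The work goes in short steps, Python scripts to look and compute and a tool call to move; the robot and the scene stay as the last step left them, time stands still between calls to the robot, and variables do not carry over. Pictures are saved under pics/ and viewed, at most 10 in all, crops included, and the job is handed in when it is done.

Besides the shell and the picture viewer there is one more tool, called after ">>>" as name(argument=value, ...), one argument or row to a line, values as JSON. step_arm: Moves the arm, as the interface text tells. Shifts and turns lie within -1 to 1; 1 stands for 0.2 m of shift or 0.08 rad of turn. Its arguments: {"type":"object","properties":{"series":{"type":"array","items":{"type":"number","minimum":-1,"maximum":1}},"grip_force":{"type":"number"}},"required":["series"]}

```bash
mkdir -p pics
python3 - <<'E'
from plant import manip
import cv2
for n in ("scene","side"):
    cv2.imwrite(f"pics/{n}0.png",manip.capture(n))
    c=manip.calibration(n);print(n,c["K"].round(1).tolist(),c["R"].round(4).tolist(),c["t"].round(4).tolist())
s=manip.observe();print({k:s[k] for k in("t","position","tool_rot","finger_gap")})
E
```

```text
scene [[402.8, 0.0, 276.3], [0.0, 402.8, 203.4], [0.0, 0.0, 1.0]] [[0.7664, -0.6423, 0.0031], [-0.3141, -0.3789, -0.8705], [0.5603, 0.6662, -0.4921]] [-0.525, 0.2578, 0.7259]
side [[418.6, 0.0, 273.9], [0.0, 418.6, 214.2], [0.0, 0.0, 1.0]] [[-0.9993, 0.0316, -0.0178], [0.033, 0.5847, -0.8106], [-0.0152, -0.8106, -0.5853]] [0.6244, 0.0772, 1.225]
{'t': 0.1, 'position': array([0.14813419, 0.52945349, 0.22719361]), 'tool_rot': array([-3.14060044e+00, -6.34143745e-05,  2.86875766e+00]), 'finger_gap': 0.08566555607759146}
```

View pics/scene0.png

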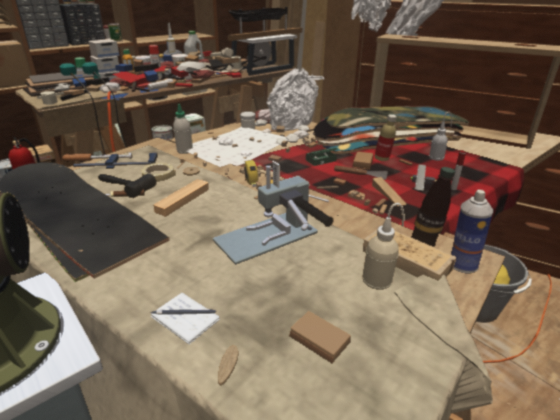

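View pics/side0.png

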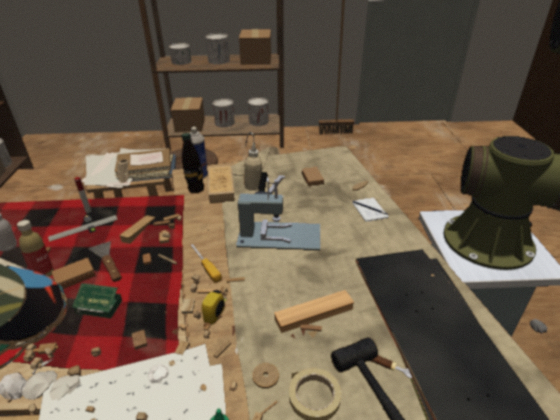

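The scene view shows the plate at about (214..316, 213..258) and the strip at (155..210, 180..212). In the side view the plate is at (237..321, 222..248) and the strip at (275..354, 292..328). I'll zoom in for the corners.

Run:
```python
import cv2,numpy as np
def crop(n,x,y,w,h):
    im=cv2.imread(f"pics/{n}0.png")[y:y+h,x:x+w]
    im=cv2.resize(im,(400,300),interpolation=cv2.INTER_CUBIC);k=400/w
    for u in range((x+9)//10*10,x+w,10):
        cv2.line(im,(int((u-x+.5)*k),0),(int((u-x+.5)*k),8 if u%50 else 16),(0,0,255),1)
        if u%20==0:cv2.putText(im,str(u),(int((u-x)*k)-8,18),0,.32,(0,0,255),1)
    for v in range((y+9)//10*10,y+h,10):
        cv2.line(im,(0,int((v-y+.5)*k)),(8,int((v-y+.5)*k)),(0,0,255),1)
        if v%20==0:cv2.putText(im,str(v),(9,int((v-y)*k)+4),0,.32,(0,0,255),1)
    return im
a=np.hstack([crop("scene",205,155,140,105),crop("scene",145,170,80,60)])
b=np.hstack([crop("side",225,165,120,90),crop("side",265,275,100,75)])
cv2.imwrite("pics/c0.png",np.vstack([a,b]))
```

```text
(no output)
```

View pics/c0.png

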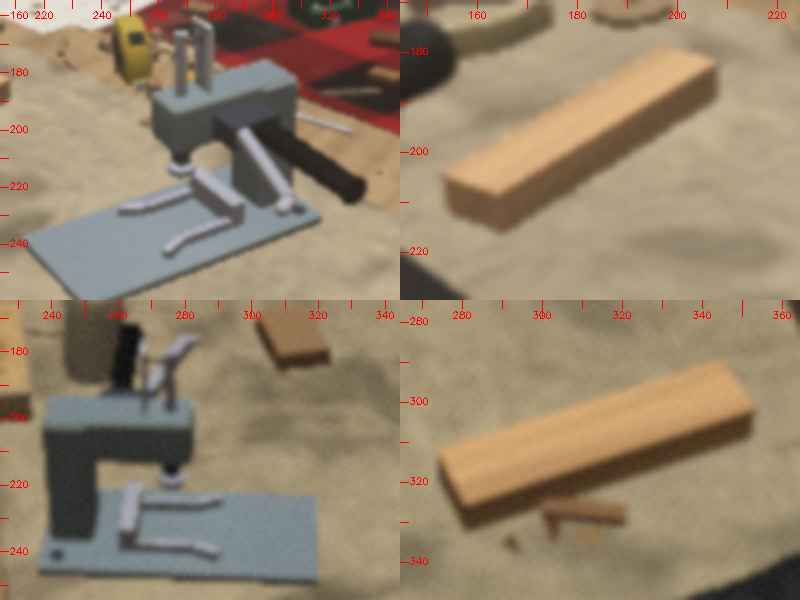

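The crops give clear corners for the strip's top face, the plate and the head. I'll fit pose (x, y, yaw) for both using the two cameras.

```bash
cat > h.py <<'E'
import numpy as np,cv2
from scipy.optimize import least_squares
from plant import manip
C={n:manip.calibration(n) for n in("scene","side")}
def proj(n,P):
    c=C[n];q=np.atleast_2d(P)@np.array(c["R"]).T+c["t"];q=q@np.array(c["K"]).T
    return q[:,:2]/q[:,2:]
def place(p,L):
    c,s=np.cos(p[2]),np.sin(p[2]);L=np.atleast_2d(L)
    return np.c_[p[0]+c*L[:,0]-s*L[:,1],p[1]+s*L[:,0]+c*L[:,1],L[:,2]]
def fit(obs,p0):
    f=lambda p:np.concatenate([(proj(n,place(p,l))[0]-np.array(uv)) for n,l,uv in obs])
    r=least_squares(f,p0,loss="soft_l1");return r.x,f(r.x).reshape(-1,2).round(1).tolist()
def ray(n,uv,z):
    c=C[n];R=np.array(c["R"]);o=-R.T@c["t"];d=R.T@np.linalg.solve(c["K"],[*uv,1]);return o+d*(z-o[2])/d[2]
E
python3 - <<'E'
from h import *
for n,l in {"side":[(275,313),(346,290),(353.5,301.6),(281,326)],"scene":[(153.3,205),(164.8,208.5),(208.3,182.7),(198.3,179)]}.items():
    print(n,[ray(n,u,.03).round(3).tolist() for u in l])
print([ray("side",u,.012).round(3).tolist() for u in [(319.8,223.2),(319.5,248.5),(236,246)]],[ray("scene",u,.012).round(3).tolist() for u in [(213.5,237.3),(316.7,229)]])
E
```

```text
side [[0.63, 0.269, 0.03], [0.452, 0.205, 0.03], [0.441, 0.243, 0.03], [0.618, 0.308, 0.03]]
scene [[0.439, 0.236, 0.03], [0.454, 0.198, 0.03], [0.629, 0.258, 0.03], [0.618, 0.3, 0.03]]
[[0.48, -0.095, 0.012], [0.495, 0.024, 0.012], [0.734, 0.0, 0.012]] [[0.495, 0.018, 0.012], [0.721, -0.12, 0.012]]
```

Run:
```python
from h import *
a,b=.095,.022
o=[("side",(a,b,.03),(281,326)),("side",(a,-b,.03),(275,313)),("side",(-a,-b,.03),(346,290)),("side",(-a,b,.03),(353.5,301.6)),
("scene",(-a,b,.03),(153.3,205)),("scene",(-a,-b,.03),(164.8,208.5)),("scene",(a,-b,.03),(208.3,182.7)),("scene",(a,b,.03),(198.3,179)),
("side",(-a,b,0),(352.8,309)),("side",(a,b,0),(282.2,332.3)),("scene",(-a,-b,0),(165.,216.4)),("scene",(-a,b,0),(154,211.8)),("scene",(a,-b,0),(208,189.5))]
p,r=fit(o,[.53,.25,.35]);print("strip",p.round(4),r)
o=[("side",(-.13,-.06,.012),(319.8,223.2)),("side",(-.13,.06,.012),(319.5,248.5)),("side",(.115,.06,.012),(236,246)),
("scene",(-.13,.06,.012),(213.5,237.3)),("scene",(.115,-.06,.012),(316.7,229)),
("scene",(-.02,.022,.14),(258.2,187.8)),("scene",(-.02,-.022,.14),(269.5,193.2)),("scene",(.105,.022,.14),(297.5,175.7)),("scene",(.105,-.022,.14),(308.8,182)),
("side",(-.02,.022,.14),(282.6,203.2)),("side",(-.02,-.022,.14),(282.6,194.2))]
p,r=fit(o,[.61,-.05,-.11]);print("gauge",p.round(4),r)
for n,L in dict(grip=(.05,-.107,.115),home=(-.065,0,.027),stop=(.03,0,.012)).items():print(n,place(p,L)[0].round(4))
for n,u in dict(glue=(380,283),block=(320,337),tape=(250,180)).items():print(n,ray("scene",u,0).round(3))
```

```text
strip [0.5357 0.2538 0.348 ] [[0.1, -0.4], [-1.1, -1.3], [-0.9, -1.1], [0.8, -0.4], [-1.0, -0.9], [-0.7, -0.3], [-0.3, -1.2], [-1.5, -0.7], [0.3, 0.7], [-1.0, 1.8], [0.6, 1.2], [-0.1, 1.6], [0.7, 0.6]]
gauge [ 0.6164 -0.0523 -0.1024] [[-0.4, -0.7], [0.6, -0.7], [-1.0, -0.9], [-1.1, -0.2], [2.0, 0.1], [-1.6, -1.5], [-3.0, 0.2], [0.6, -1.8], [-0.1, -1.8], [-0.5, -1.0], [0.3, -0.7]]
grip [ 0.6552 -0.1638  0.115 ]
home [ 0.5517 -0.0456  0.027 ]
stop [ 0.6462 -0.0553  0.012 ]
glue [ 0.688 -0.349  0.   ]
block [ 0.48  -0.371  0.   ]
tape [0.774 0.241 0.   ]
```

>>> step_arm(
  series=[0, 0, 0, -0.97, 1, 0, 0, 0, -0.97, 1, 0, 0, 0, -0.97, 1, 0, 0, 0, -0.97, 1, 0, 0, 0, -0.97, 1, 0, 0, 0, -0.97, 1, 0, 0, 0, -0.97, 1, 0, 0, 0, -0.97, 1],
  grip_force=40,
)

```text
t: 0.77
position: [0.1481, 0.5295, 0.2273]
tool_rot: [-3.141, -0.0, -2.79]
ft_force: [-0.7, 0.3, -0.2]
finger_gap: 0.0852
finger_force: 0.0
```

```bash
cat >> h.py <<'E'
from scipy.spatial.transform import Rotation as Ro
def go(target,yaw,step=.04):
    "print tool-frame shift to target (m), turn (rad about tool z), and per-row scaled values"
    s=manip.observe();R=Ro.from_euler("xyz",s["tool_rot"]);d=R.inv().apply(np.array(target)-s["position"])
    t=-((yaw-s["tool_rot"][2]+np.pi)%(2*np.pi)-np.pi)
    n=int(np.ceil(np.linalg.norm(d)/step));print("t",round(s["t"],2),"pos",s["position"].round(4),"rpy",s["tool_rot"].round(4),"gap",round(s["finger_gap"],4),"F",s["ft_force"].round(1))
    print(" shift",d.round(4),"rows",n,"scaled/row",(d/n/.2).round(4),"turn",round(t,4),"scaled total",round(t/.08,2))
E
python3 -c "
from h import *
go([.498,.240,.228],.348+np.pi)"
```

```text
t 0.77 pos [0.1481 0.5295 0.2273] rpy [-3.1410e+00 -5.0000e-04 -2.7897e+00] gap 0.0852 F [-0.7  0.3 -0.2]
 shift [-0.2287 -0.3923 -0.0006] rows 12 scaled/row [-0.0953 -0.1635 -0.0002] turn 0.0039 scaled total 0.05
```

>>> step_arm(
  series=[-0.095, -0.163, 0, 0, 1, -0.095, -0.163, 0, 0, 1, -0.095, -0.163, 0, 0, 1, -0.095, -0.163, 0, 0, 1, -0.095, -0.163, 0, 0, 1, -0.095, -0.163, 0, 0, 1, -0.095, -0.163, 0, 0, 1, -0.095, -0.163, 0, 0, 1],
)

```text
t: 1.43
position: [0.3811, 0.3348, 0.2276]
tool_rot: [-3.142, -0.0, -2.794]
ft_force: [0.4, 1.6, -0.1]
finger_gap: 0.0856
finger_force: 0.0
```

>>> step_arm(
  series=[-0.095, -0.163, 0, 0, 1, -0.095, -0.163, 0, 0, 1, -0.095, -0.163, 0, 0, 1, -0.095, -0.163, 0, 0, 1, 0, 0, 0, 0, 1, 0, 0, 0, 0, 1],
)

```text
t: 1.93
position: [0.4967, 0.2384, 0.227]
tool_rot: [-3.142, -0.001, -2.796]
ft_force: [0.2, 0.6, -0.6]
finger_gap: 0.0851
finger_force: 0.0
```

```bash
python3 -c "
from h import *
go([.498,.240,.027],.348+np.pi)
cv2.imwrite('pics/w1.png',manip.capture('wrist'))"
```

```text
t 1.93 pos [0.4967 0.2384 0.227 ] rpy [-3.1416e+00 -1.3000e-03 -2.7964e+00] gap 0.0851 F [ 0.2  0.6 -0.6]
 shift [-0.0021  0.0011  0.2   ] rows 5 scaled/row [-0.0021  0.0011  0.2   ] turn -0.0028 scaled total -0.03
```

View pics/w1.png

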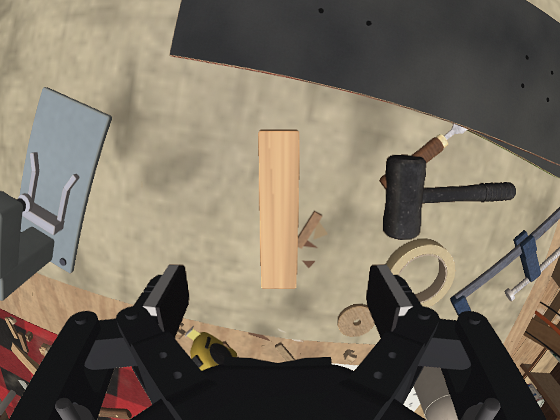

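The strip is centred between the fingers at u≈279 and aligned with the tool, spanning rows 130–288. Next is the descent and grasp.

>>> step_arm(
  series=[-0.01, 0, 0.2, -0.03, 1, 0, 0, 0.2, 0, 1, 0, 0, 0.2, 0, 1, 0, 0, 0.2, 0, 1, 0, 0, 0.19, 0, 1, 0, 0, 0, 0, 1, 0, 0, 0, 0, -0.5, 0, 0, 0, 0, -1],
)

```text
t: 2.65
position: [0.4985, 0.2414, 0.0321]
tool_rot: [3.141, 0.003, -2.79]
ft_force: [0.3, 0.6, 1.2]
finger_gap: 0.064
finger_force: 0.0
```

>>> step_arm(
  series=[0, 0, 0, 0, -1, 0, 0, 0, 0, -1, 0, 0, 0, 0, -1, 0, 0, 0, 0, -1, 0, 0, 0, 0, -1, 0, 0, 0, 0, -1],
)

```text
t: 3.15
position: [0.4979, 0.2403, 0.03]
tool_rot: [3.142, 0.0, -2.791]
ft_force: [0.4, -1.0, -0.0]
finger_gap: 0.0002
finger_force: 0.0
```

```bash
python3 -c "
from h import *
a=manip.capture('side');b=manip.capture('scene')
cv2.imwrite('pics/s2.png',np.hstack([cv2.resize(a[200:380,200:440],(400,300)),cv2.resize(b[120:300,60:300],(400,300))]))
for n in C: print(n,proj(n,[.498,.24,.03]))"
```

```text
scene [[172.11024375 197.89516334]]
side [[329.56012212 301.48189138]]
```

View pics/s2.png

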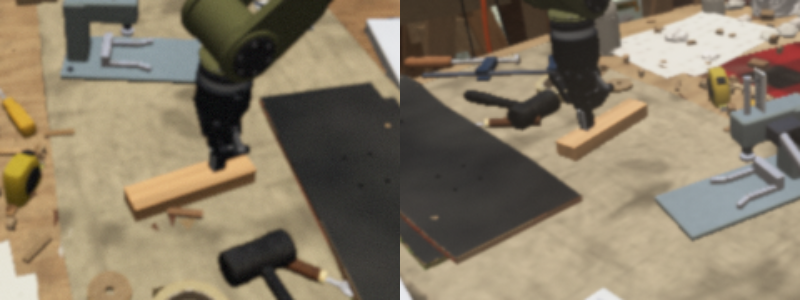

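The side crop shows the fingertips at about the TCP projection (329,301), which puts them closed just above the strip's top face rather than around it. I'll check the height with the wrist camera.

Run:
```python
from h import *
go([.4979,.2403,.03],.348+np.pi)
c=manip.calibration('wrist');K,R,t=np.array(c["K"]),np.array(c["R"]),np.array(c["t"])
o=-R.T@t;print("cam",o,"axis",R[2],"K",K.round(1).tolist())
cv2.imwrite('pics/w2.png',manip.capture('wrist'))
# predict hover picture
o2=o+np.array([.4967,.2384,.227])-np.array(manip.observe()["position"])
for zt in (.03,.052,.01):
    q=(place([.5357,.2538,.348],[[-.095,.022,0],[-.095,-.022,0],[.095,-.022,0],[.095,.022,0]])+[0,0,zt]-o2)@R.T
    r=np.linalg.norm(q[:,:2],axis=1);th=np.arctan2(r,q[:,2])
    print(zt,(K[:2,2]+K[0,0]*(q[:,:2]/r[:,None])*th[:,None]).round(0).tolist())
```

```text
t 3.25 pos [0.4978 0.2403 0.0297] rpy [ 3.1416  0.     -2.7913] gap 0.0004 F [ 0.6  0.1 -0.5]
 shift [-0.0001 -0.     -0.0003] rows 1 scaled/row [-0.0004 -0.0002 -0.0014] turn 0.0023 scaled total 0.03
cam [0.42524409 0.21224847 0.17719287] axis [ 0.28772156  0.10402274 -0.95204809] K [[325.2, 0.0, 277.3], [0.0, 325.2, 207.2], [0.0, 0.0, 1.0]]
0.03 [[301.0, 130.0], [259.0, 129.0], [262.0, 287.0], [297.0, 287.0]]
0.052 [[303.0, 131.0], [258.0, 131.0], [261.0, 297.0], [298.0, 297.0]]
0.01 [[300.0, 128.0], [260.0, 128.0], [262.0, 279.0], [296.0, 279.0]]
```

View pics/w2.png

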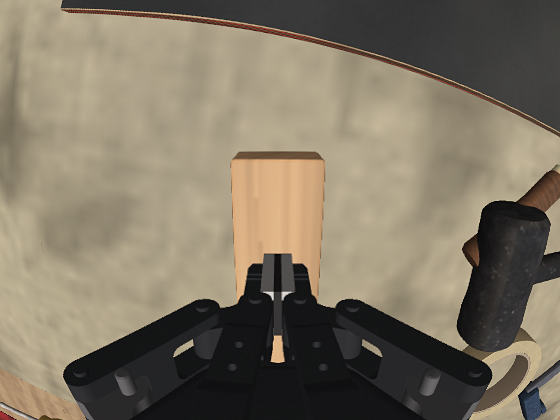

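```bash
cat >> h.py <<'E'
def wproj(P,c=None):
    c=c or manip.calibration("wrist");K,R,t=[np.array(c[k]) for k in("K","R","t")]
    q=np.atleast_2d(P)@R.T+t;r=np.linalg.norm(q[:,:2],axis=1);th=np.arctan2(r,q[:,2])
    return K[:2,2]+K[0,0]*q[:,:2]/r[:,None]*th[:,None]
E
python3 - <<'E'
from h import *
p=[.5357,.2538,.348]
print("strip end",wproj(place(p,[[-.095,.022,.03],[-.095,-.022,.03],[-.095,.022,0],[-.095,-.022,0]])).round(0).tolist())
T=manip.observe()["position"]
for z in (.008,.02,.03,.04,.05):
    q=place([T[0],T[1],.348],[[-.011,0,z],[.011,0,z],[0,0,z]]);print(z,wproj(q).round(0).tolist(),proj("side",q[2]).round(),proj("scene",q[2]).round())
E
```

```text
strip end [[328.0, 157.0], [233.0, 157.0], [320.0, 149.0], [240.0, 148.0]]
0.008 [[280.0, 228.0], [280.0, 263.0], [280.0, 246.0]] [[329. 308.]] [[173. 205.]]
0.02 [[280.0, 237.0], [280.0, 273.0], [280.0, 256.0]] [[329. 304.]] [[172. 201.]]
0.03 [[281.0, 245.0], [280.0, 283.0], [280.0, 264.0]] [[330. 302.]] [[172. 198.]]
0.04 [[281.0, 254.0], [280.0, 293.0], [281.0, 274.0]] [[330. 299.]] [[172. 195.]]
0.05 [[281.0, 263.0], [281.0, 304.0], [281.0, 285.0]] [[330. 296.]] [[171. 192.]]
```

The pad tips in the wrist view span rows 254–292, which puts them at z≈0.040. The side and scene views agree, so the tips are about 10 mm behind the reported TCP instead of 22 mm ahead. The strip hasn't moved (end at row 155–157, as predicted). I'll go lower by what the images show and watch the force.

>>> step_arm(
  series=[0, 0, 0, 0, 1, 0, 0, 0, 0, 1, 0, 0, 0, 0, 1, 0, 0, 0, 0, 1, 0, 0, 0, 0, 1, 0, 0, 0, 0, 1, 0, 0, 0, 0, 1, 0, 0, 0, 0, 1],
)

```text
t: 3.97
position: [0.4978, 0.2403, 0.0297]
tool_rot: [3.142, 0.0, -2.791]
ft_force: [-0.4, -0.9, 0.0]
finger_gap: 0.0856
finger_force: 0.0
```

>>> step_arm(
  series=[0, 0, 0.05, 0, 1, 0, 0, 0.05, 0, 1, 0, 0, 0.04, 0, 1, 0, 0, 0.03, 0, 1, 0, 0, 0, 0, 1, 0, 0, 0, 0, 1],
)

```text
t: 4.47
position: [0.4976, 0.2402, -0.0049]
tool_rot: [-3.142, -0.001, -2.791]
ft_force: [0.2, -0.5, -0.5]
finger_gap: 0.0851
finger_force: 0.0
```

```bash
python3 -c "
from h import *
go([.498,.240,-.006],.348+np.pi)
a=manip.capture('side');b=manip.capture('scene')
cv2.imwrite('pics/s3.png',np.hstack([cv2.resize(a[255:345,270:390],(400,300)),cv2.resize(b[150:240,110:230],(400,300))]))"
```

```text
t 4.47 pos [ 0.4976  0.2402 -0.0049] rpy [-3.1416e+00 -1.0000e-03 -2.7912e+00] gap 0.0851 F [ 0.2 -0.5 -0.5]
 shift [-0.0003 -0.0004  0.0011] rows 1 scaled/row [-0.0015 -0.0018  0.0057] turn 0.0024 scaled total 0.03
```

View pics/s3.png

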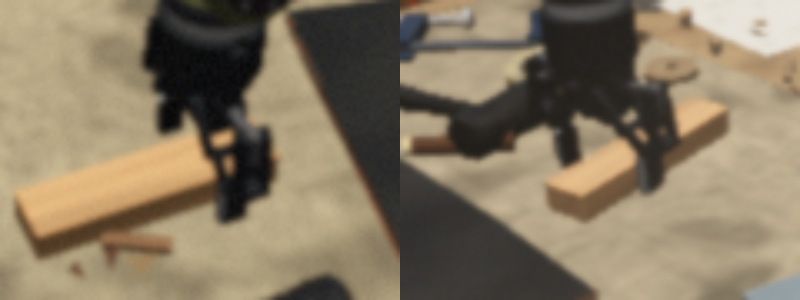

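The fingers now straddle the strip, with the tips just above the bench. Closing.

>>> step_arm(
  series=[0, 0, 0, 0, -1, 0, 0, 0, 0, -1, 0, 0, 0, 0, -1, 0, 0, 0, 0, -1, 0, 0, 0, 0, -1, 0, 0, 0, 0, -1, 0, 0, 0, 0, -1, 0, 0, 0, 0, -1],
)

```text
t: 5.23
position: [0.498, 0.2404, -0.004]
tool_rot: [-3.142, 0.001, -2.791]
ft_force: [-0.7, -0.8, 5.8]
finger_gap: 0.0434
finger_force: 41.6
```

>>> step_arm(
  series=[0, 0, -0.1, 0, -1, 0, 0, -0.1, 0, -1, 0, 0, -0.1, 0.94, -1, 0, 0, 0, 0.94, -1, 0, 0, 0, 0.94, -1, 0, 0, 0, 0.94, -1, 0, 0, 0, 0.94, -1, 0, 0, 0, 0.94, -1],
)

```text
t: 5.9
position: [0.4975, 0.2402, 0.0554]
tool_rot: [-3.141, -0.001, 3.037]
ft_force: [0.2, -0.1, -1.3]
finger_gap: 0.0433
finger_force: 41.1
```

```bash
python3 -c "
from h import *
g=[.6164,-.0523,-.1024]
go(place(g,[-.215,0,.055])[0],g[2]+np.pi)"
```

```text
t 5.9 pos [0.4975 0.2402 0.0554] rpy [-3.1413e+00 -6.0000e-04  3.0371e+00] gap 0.0433 F [ 0.2 -0.1 -1.3]
 shift [ 0.0663 -0.279   0.0005] rows 8 scaled/row [ 0.0414 -0.1744  0.0003] turn -0.0021 scaled total -0.03
```

>>> step_arm(
  series=[0.042, -0.17, 0, 0, -1, 0.042, -0.17, 0, 0, -1, 0.042, -0.17, 0, 0, -1, 0.042, -0.17, 0, 0, -1, 0.042, -0.17, 0, 0, -1, 0.042, -0.17, 0, 0, -1, 0.04, -0.17, 0, 0, -1, 0.04, -0.17, 0, 0, -1],
)

```text
t: 6.57
position: [0.4034, -0.0249, 0.0556]
tool_rot: [3.142, -0.0, 3.041]
ft_force: [1.6, -0.3, -1.3]
finger_gap: 0.0435
finger_force: 41.4
```

Run:
```python
from h import *
g=[.6164,-.0523,-.1024]
go(place(g,[-.215,0,.055])[0],g[2]+np.pi)
c=manip.calibration('wrist')
im=manip.capture('wrist');cv2.imwrite('pics/w4.png',im)
np.savez("w4.npz",**c)
a=manip.capture('side');b=manip.capture('scene')
L=[(-.13,-.06,.012),(-.13,.06,.012),(.115,.06,.012),(.03,.035,.038),(.03,-.035,.038),(-.02,.026,.022),(-.02,-.026,.022)]
print(wproj(place(g,L),c).round(0).tolist())
k=lambda i:cv2.resize(i,(400,300),interpolation=cv2.INTER_CUBIC)
cv2.imwrite('pics/m4.png',np.vstack([np.hstack([k(im),k(im[230:410,170:410])]),np.hstack([k(a[165:285,225:385]),k(b[150:270,190:350])])]))
```

```text
t 6.57 pos [ 0.4034 -0.0249  0.0556] rpy [ 3.1416e+00 -2.0000e-04  3.0411e+00] gap 0.0435 F [ 1.6 -0.3 -1.3]
 shift [ 0.0003 -0.0055  0.0006] rows 1 scaled/row [ 0.0014 -0.0275  0.0031] turn 0.0019 scaled total 0.02
[[193.0, 332.0], [350.0, 333.0], [322.0, 473.0], [307.0, 462.0], [238.0, 462.0], [300.0, 426.0], [244.0, 425.0]]
```

View pics/m4.png

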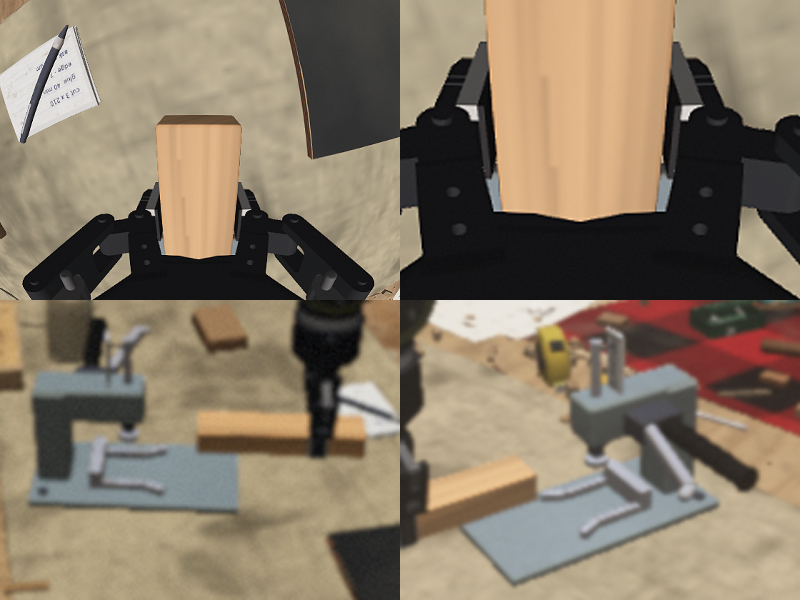

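The strip is held level at yaw with its nose ahead of the plate. In the side crop it lines up between the guides, which are at about (100–165, 450–490) in the crop. I'll refine the gauge pose using the sharp corners in wrist picture w1.

Run:
```python
from h import *
c=manip.calibration('wrist');s=manip.observe()
M=lambda p,r:(Ro.from_euler("xyz",r).as_matrix(),np.array(p))
R0,p0=M(s["position"],s["tool_rot"]);R1,p1=M([.4967,.2384,.227],[-3.1416,-.0013,-2.7964])
Rc,o=np.array(c["R"]),-np.array(c["R"]).T@c["t"]
R=Rc@R0@R1.T;o1=p1+R1@R0.T@(o-p0);c1=dict(K=c["K"],R=R,t=-R@o1)
im=cv2.cvtColor(cv2.imread("pics/w1.png"),cv2.COLOR_BGR2GRAY)
uv=cv2.cornerSubPix(im,np.float32([[45,88],[111,117],[73,271],[260,130],[298,130],[296,288],[260,288]])[:,None],(4,4),(-1,-1),(3,50,.01))[:,0]
print(uv.round(1).tolist())
L=[(-.13,-.06,.012),(-.13,.06,.012),(.115,.06,.012)]
a,b=.095,.022;S=[(-a,-b,.03),(-a,b,.03),(a,b,.03),(a,-b,.03)]
S=[S[0],S[1],S[2],S[3]]
for nm,P,q,x0 in(("gauge",L,uv[:3],[.6164,-.0523,-.1024]),("strip",S,uv[3:],[.5357,.2538,.348])):
    f=lambda x:(wproj(place(x,P),c1)-q).ravel()
    r=least_squares(f,x0);print(nm,r.x.round(4),f(r.x).reshape(-1,2).round(1).tolist(),"at prior",f(np.array(x0)).reshape(-1,2).round(1).tolist())
im=cv2.imread("pics/w1.png")
q=wproj(place([.6164,-.0523,-.1024],[(.03,-.035,.012),(.03,.035,.012),(-.02,-.026,.012),(-.02,.026,.012),(-.043,.034,.022),(-.043,-.034,.022)]),c1);print(q.round(0).tolist())
cv2.imwrite("pics/g5.png",cv2.resize(im[70:300,0:140],(365,600),interpolation=cv2.INTER_CUBIC))
```

```text
Traceback (most recent call last):
cv2.error: OpenCV(4.12.0) :-1: error: (-5:Bad argument) in function 'cornerSubPix'
> Overload resolution failed:
>  - Layout of the output array corners is incompatible with cv::Mat
>  - Expected Ptr<cv::UMat> for argument 'corners'
```

Run:
```python
from h import *
c=manip.calibration('wrist');s=manip.observe()
M=lambda p,r:(Ro.from_euler("xyz",r).as_matrix(),np.array(p))
R0,p0=M(s["position"],s["tool_rot"]);R1,p1=M([.4967,.2384,.227],[-3.1416,-.0013,-2.7964])
Rc,o=np.array(c["R"]),-np.array(c["R"]).T@c["t"]
R=Rc@R0@R1.T;o1=p1+R1@R0.T@(o-p0);c1=dict(K=c["K"],R=R,t=-R@o1)
im=cv2.cvtColor(cv2.imread("pics/w1.png"),cv2.COLOR_BGR2GRAY)
pts=np.array([[45,88],[111,117],[73,271],[260,130],[298,130],[296,288],[260,288]],np.float32).reshape(-1,1,2).copy()
uv=cv2.cornerSubPix(im,pts,(4,4),(-1,-1),(3,50,.01))[:,0]
print(uv.round(1).tolist())
L=[(-.13,-.06,.012),(-.13,.06,.012),(.115,.06,.012)]
a,b=.095,.022;S=[(-a,-b,.03),(-a,b,.03),(a,b,.03),(a,-b,.03)]
for nm,P,q,x0 in(("gauge",L,uv[:3],[.6164,-.0523,-.1024]),("strip",S,uv[3:],[.5357,.2538,.348])):
    f=lambda x:(wproj(place(x,P),c1)-q).ravel()
    r=least_squares(f,x0);print(nm,r.x.round(4),f(r.x).reshape(-1,2).round(1).tolist(),"at prior",f(np.array(x0)).reshape(-1,2).round(1).tolist())
im=cv2.imread("pics/w1.png")
cv2.imwrite("pics/g5.png",cv2.resize(im[70:300,0:140],(365,600),interpolation=cv2.INTER_CUBIC))
```

```text
[[44.099998474121094, 86.30000305175781], [110.5, 116.0999984741211], [71.30000305175781, 272.29998779296875], [258.8999938964844, 130.1999969482422], [297.5, 130.1999969482422], [295.8999938964844, 287.3999938964844], [260.6000061035156, 287.6000061035156]]
gauge [ 0.6156 -0.0513 -0.1148] [[-0.7, -1.0], [0.5, -0.0], [-0.3, 1.3]] at prior [[-2.3, -0.4], [-1.2, -0.6], [0.0, 1.5]]
strip [0.5372 0.2527 0.3463] [[-1.6, -0.2], [1.6, -0.2], [0.1, 0.3], [-0.1, 0.2]] at prior [[-0.3, -1.1], [2.9, -1.2], [1.5, -0.4], [1.2, -0.5]]
```

View pics/g5.png

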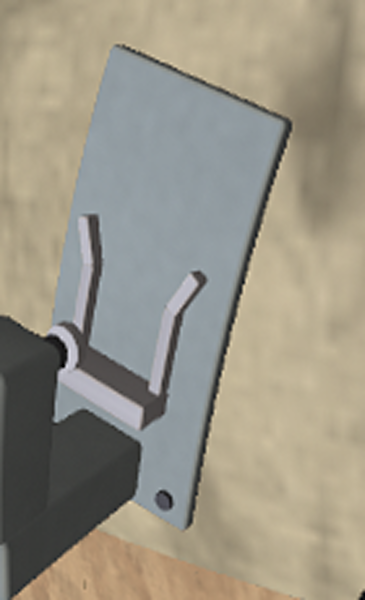

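```bash
python3 -c "
from h import *
g=[.616,-.0518,-.109]
go(place(g,[-.215,0,.0105])[0],g[2]+np.pi)"
```

```text
t 6.72 pos [ 0.4038 -0.0252  0.0557] rpy [-3.1416e+00 -3.0000e-04  3.0371e+00] gap 0.0437 F [-0.3  0.8 -1.2]
 shift [ 0.0011 -0.0034  0.0452] rows 2 scaled/row [ 0.0029 -0.0085  0.1129] turn 0.0045 scaled total 0.06
```

>>> step_arm(
  series=[0.005, -0.017, 0.08, 0.06, -1, 0, 0, 0.08, 0, -1, 0, 0, 0.04, 0, -1, 0, 0, 0.025, 0, -1, 0, 0, 0, 0, -1, 0, 0, 0, 0, -1],
)

```text
t: 7.22
position: [0.4032, -0.0265, 0.0109]
tool_rot: [3.142, -0.0, 3.037]
ft_force: [0.1, 0.3, -1.3]
finger_gap: 0.0434
finger_force: 41.5
```

>>> step_arm(
  series=[0, 0, 0.008, 0, -1, 0, 0, 0, 0, -1, 0, 0, 0, 0, -1],
)

```text
t: 7.47
position: [0.4033, -0.0269, 0.0094]
tool_rot: [-3.142, 0.001, 3.036]
ft_force: [0.2, 0.8, -1.0]
finger_gap: 0.0433
finger_force: 41.5
```

>>> step_arm(
  series=[0, 0, 0.008, 0, -1, 0, 0, 0, 0, -1, 0, 0, 0, 0, -1],
)

```text
t: 7.72
position: [0.4033, -0.0269, 0.0077]
tool_rot: [-3.142, 0.001, 3.036]
ft_force: [0.2, 0.3, 1.3]
finger_gap: 0.0433
finger_force: 42.0
```

```bash
python3 -c "
from h import *
g=[.616,-.0518,-.109]
go(place(g,[-.105,0,.008])[0],g[2]+np.pi)"
```

```text
t 7.72 pos [ 0.4033 -0.0269  0.0077] rpy [-3.1416e+00  7.0000e-04  3.0360e+00] gap 0.0433 F [0.2 0.3 1.3]
 shift [-0.1091 -0.002  -0.0002] rows 3 scaled/row [-0.1819 -0.0033 -0.0004] turn 0.0034 scaled total 0.04
```

>>> step_arm(
  series=[-0.05, -0.005, 0, 0.04, -1, -0.05, -0.005, 0, 0, -1, -0.05, 0, 0, 0, -1, -0.05, 0, 0, 0, -1, -0.05, 0, 0, 0, -1, -0.04, 0, 0, 0, -1, 0, 0, 0, 0, -1],
)

```text
t: 8.3
position: [0.4617, -0.0354, 0.0078]
tool_rot: [-3.142, 0.001, 3.033]
ft_force: [3.5, 0.4, 3.8]
finger_gap: 0.0434
finger_force: 42.0
```

>>> step_arm(
  series=[-0.03, 0, 0, 0, -1, -0.03, 0, 0, 0, -1, -0.03, 0, 0, 0, -1, 0, 0, 0, 0, -1],
)

```text
t: 8.63
position: [0.479, -0.0372, 0.0079]
tool_rot: [-3.142, 0.001, 3.033]
ft_force: [2.5, -0.6, 6.8]
finger_gap: 0.0434
finger_force: 42.5
```

>>> step_arm(
  series=[-0.03, 0, -0.002, 0, -1, -0.03, 0, 0, 0, -1, -0.03, 0, 0, 0, -1, -0.03, 0, 0, 0, -1, 0, 0, 0, 0, -1],
)

```text
t: 9.05
position: [0.5032, -0.0399, 0.008]
tool_rot: [-3.142, 0.001, 3.033]
ft_force: [4.1, -0.4, 4.8]
finger_gap: 0.0435
finger_force: 42.1
```

>>> step_arm(
  series=[-0.015, 0, 0, 0, -1, -0.015, 0, 0, 0, -1, 0, 0, 0, 0, -1],
)

```text
t: 9.3
position: [0.5083, -0.0404, 0.008]
tool_rot: [-3.142, -0.0, 3.033]
ft_force: [0.4, 1.4, 6.2]
finger_gap: 0.0435
finger_force: 42.4
```

>>> step_arm(
  series=[-0.01, 0, 0, 0, -1, 0, 0, 0, 0, -1, 0, 0, 0, 0, -1],
)

```text
t: 9.55
position: [0.51, -0.0405, 0.008]
tool_rot: [-3.142, -0.0, 3.033]
ft_force: [-2.2, 0.7, 6.6]
finger_gap: 0.0434
finger_force: 42.5
```

>>> step_arm(
  series=[-0.01, 0, 0, 0, -1, 0, 0, 0, 0, -1, 0, 0, 0, 0, -1],
)

```text
t: 9.8
position: [0.5102, -0.0406, 0.008]
tool_rot: [-3.142, -0.005, 3.033]
ft_force: [-19.8, 1.7, 20.4]
finger_gap: 0.0434
finger_force: 44.2
```

>>> step_arm(
  series=[-0.01, 0, 0, 0, -1, 0, 0, 0, 0, -1, 0, 0, 0, 0, -1],
)

```text
t: 10.05
position: [0.5106, -0.0406, 0.0078]
tool_rot: [3.141, -0.009, 3.033]
ft_force: [-32.1, 2.1, 28.5]
finger_gap: 0.0433
finger_force: 45.6
```

The strip hit the stop at TCP x≈0.510 (predicted 0.511). Next I relax the push and release.

>>> step_arm(
  series=[0.014, 0, 0, 0, -1, 0, 0, 0, 0, -1, 0, 0, 0, 0, -1],
)

```text
t: 10.3
position: [0.5106, -0.0406, 0.0078]
tool_rot: [3.142, -0.002, 3.033]
ft_force: [-8.1, 0.4, 8.6]
finger_gap: 0.0435
finger_force: 43.0
```

>>> step_arm(
  series=[0, 0, 0, 0, 0.3, 0, 0, 0, 0, 0.6, 0, 0, 0, 0, 0.8, 0, 0, 0, 0, 0.8, 0, 0, 0, 0, 0.8, 0, 0, 0, 0, 0.8],
)

```text
t: 10.8
position: [0.5114, -0.0407, 0.0078]
tool_rot: [3.142, 0.0, 3.033]
ft_force: [0.3, 0.2, -0.1]
finger_gap: 0.0767
finger_force: 0.0
```

>>> step_arm(
  series=[0, 0, -0.1, 0, 0.8, 0, 0, -0.15, 0, 0.8, 0, 0, -0.2, 0, 1, 0, 0, -0.2, 0, 1, 0, 0, -0.2, 0.98, 1, 0, 0, -0.2, 0.98, 1, 0, 0, -0.2, 0.98, 1, 0, 0, 0, 0.98, 1],
)

```text
t: 11.47
position: [0.5133, -0.041, 0.266]
tool_rot: [3.138, 0.011, 2.715]
ft_force: [0.2, 0.4, 0.4]
finger_gap: 0.0853
finger_force: 0.0
```

>>> step_arm(
  series=[0, 0, 0, 0.98, 1, 0, 0, 0, 0.98, 1, 0, 0, 0, 0.98, 1, 0, 0, 0, 0.98, 1, 0, 0, 0, 0.98, 1, 0, 0, 0, 0.98, 1, 0, 0, 0, 0.98, 1, 0, 0, 0, 0.98, 1],
)

```text
t: 12.13
position: [0.5114, -0.0407, 0.2579]
tool_rot: [3.142, 0.0, 2.088]
ft_force: [-0.7, -0.2, -0.8]
finger_gap: 0.0853
finger_force: 0.0
```

>>> step_arm(
  series=[0, 0, 0, 0.98, 1, 0, 0, 0, 0.98, 1, 0, 0, 0, 0.98, 1, 0, 0, 0, 0.98, 1, 0, 0, 0, 0.98, 1, 0, 0, 0, 0.98, 1, 0, 0, 0, 0.98, 1, 0, 0, 0, 0.98, 1],
)

```text
t: 12.8
position: [0.5114, -0.0407, 0.2578]
tool_rot: [-3.142, 0.0, 1.461]
ft_force: [0.3, 0.3, 0.7]
finger_gap: 0.0856
finger_force: 0.0
```

```bash
python3 -c "
from h import *
g=[.616,-.0518,-.109]
go(place(g,[.0425,-.107,.25])[0],g[2]+np.pi/2)"
```

```text
t 12.8 pos [ 0.5114 -0.0407  0.2578] rpy [-3.1416  0.      1.4609] gap 0.0856 F [0.3 0.3 0.7]
 shift [-0.1065  0.1478  0.0078] rows 5 scaled/row [-0.1065  0.1478  0.0078] turn -0.0008 scaled total -0.01
```

>>> step_arm(
  series=[-0.106, 0.148, 0, 0, 1, -0.106, 0.148, 0, 0, 1, -0.106, 0.148, 0, 0, 1, -0.106, 0.148, 0, 0, 1, -0.106, 0.148, 0, 0, 1, 0, 0, 0, 0, 1, 0, 0, 0, 0, 1],
)

```text
t: 13.38
position: [0.6477, -0.1628, 0.2558]
tool_rot: [-3.139, -0.0, 1.463]
ft_force: [-1.0, 1.0, 0.5]
finger_gap: 0.0853
finger_force: 0.0
```

Run:
```python
from h import *
g=[.616,-.0518,-.109]
go(place(g,[.0425,-.107,.085])[0],g[2]+np.pi/2)
c=manip.calibration('wrist');im=manip.capture('wrist')
P=place(g,[(.05,-.17,.115),(.05,-.05,.115),(.05,-.107,.126),(.0105,-.107,.124),(.03,-.035,.038),(.105,-.022,.14),(-.02,-.022,.14),(-.16,.022,.042),(-.16,-.022,.042)])
q=wproj(P,c);print(q.round(1).tolist())
o=cv2.resize(im,(800,600),interpolation=cv2.INTER_CUBIC)
for u in q*800/560: cv2.drawMarker(o,(int(u[0]),int(u[1])),(0,0,255),0,9,1)
cv2.imwrite('pics/w6.png',o)
```

```text
t 13.38 pos [ 0.6477 -0.1628  0.2558] rpy [-3.1391e+00 -5.0000e-04  1.4634e+00] gap 0.0853 F [-1.   1.   0.5]
 shift [-0.0002 -0.0007  0.1709] rows 5 scaled/row [-0.0002 -0.0007  0.1709] turn 0.0016 scaled total 0.02
[[282.7, 253.4], [283.6, 129.0], [283.4, 194.5], [239.2, 193.9], [264.4, 110.9], [352.2, 98.6], [197.8, 98.6], [106.1, 73.0], [107.2, 108.8]]
```

View pics/w6.png

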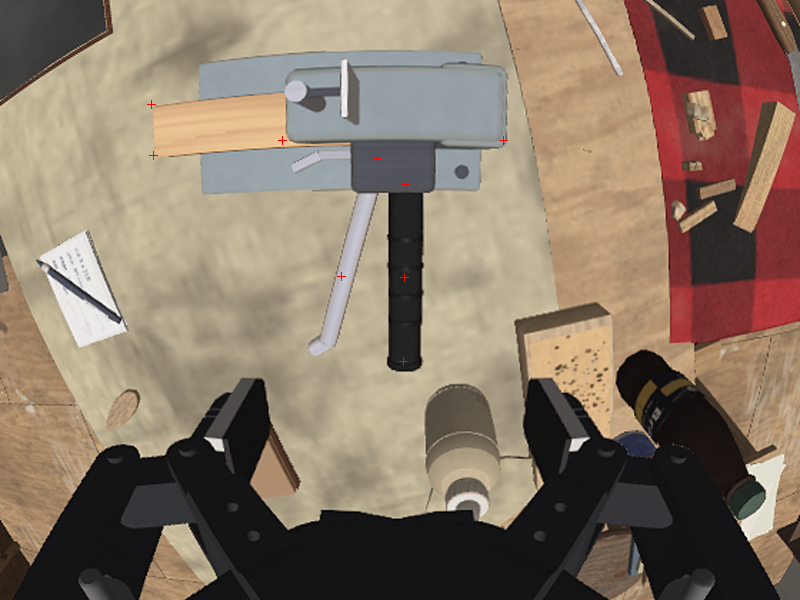

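The overlay matches: the strip lies under the head and the red markers sit on the grip axis (404,278) and trigger (341,276). I'll descend with a small offset toward the trigger side.

>>> step_arm(
  series=[0, -0.023, 0.1, 0, 1, 0, 0, 0.2, 0, 1, 0, 0, 0.2, 0, 1, 0, 0, 0.15, 0, 1, 0, 0, 0.1, 0, 1, 0, 0, 0.07, 0, 1, 0, 0, 0.03, 0, 1, 0, 0, 0, 0, 1],
)

```text
t: 14.1
position: [0.6425, -0.1608, 0.0878]
tool_rot: [-3.141, -0.0, 1.465]
ft_force: [-0.8, -0.2, 0.4]
finger_gap: 0.0854
finger_force: 0.0
```

>>> step_arm(
  series=[0, 0.013, 0, 0, 1, 0, 0.01, 0, 0, 1, 0, 0, 0, 0, 1],
  grip_force=35,
)

```text
t: 14.35
position: [0.6481, -0.1619, 0.0895]
tool_rot: [3.139, 0.0, 1.465]
ft_force: [-1.1, 0.4, 0.9]
finger_gap: 0.0853
finger_force: 0.6
```

Run:
```python
from h import *
g=[.616,-.0518,-.109]
go(place(g,[.0425,-.107,.085])[0],g[2]+np.pi/2)
```

```text
t 14.35 pos [ 0.6481 -0.1619  0.0895] rpy [3.1394e+00 4.0000e-04 1.4648e+00] gap 0.0853 F [-1.1  0.4  0.9]
 shift [-0.0011 -0.0014  0.0045] rows 1 scaled/row [-0.0053 -0.0072  0.0223] turn 0.0031 scaled total 0.04
```

>>> step_arm(
  series=[0, 0, 0.015, 0, 0.5, 0, 0, 0, 0, 0.2, 0, 0, 0, 0, 0, 0, 0, 0, 0, -0.15, 0, 0, 0, 0, -0.3, 0, 0, 0, 0, -0.5, 0, 0, 0, 0, -1],
)

```text
t: 14.93
position: [0.6456, -0.1618, 0.0852]
tool_rot: [-3.137, -0.0, 1.465]
ft_force: [-21.0, 1.7, 11.5]
finger_gap: 0.0356
finger_force: 35.7
```

>>> step_arm(
  series=[0, 0, 0, 0, -1, 0, 0, 0, 0, -1],
)

```text
t: 15.1
position: [0.6456, -0.1618, 0.0852]
tool_rot: [-3.137, -0.0, 1.465]
ft_force: [-20.0, 1.6, 11.6]
finger_gap: 0.0357
finger_force: 35.7
```

>>> step_arm(
  series=[0, -0.007, 0, 0, -1, 0, 0, 0, 0, -1, 0, 0, 0, 0, -1, 0, 0, 0, 0, -1, 0, 0, 0, 0, -1, 0, 0, 0, 0, -1],
)

```text
t: 15.6
position: [0.6456, -0.1619, 0.0853]
tool_rot: [-3.141, 0.0, 1.465]
ft_force: [-6.7, -0.6, 6.8]
finger_gap: 0.0358
finger_force: 36.5
```

Run:
```python
from h import *
s=manip.observe();print(s["t"],s["finger_gap"],s["ft_force"])
a=manip.capture("side");b=manip.capture("scene")
# foot shift: compare foot strip of pixels with the pre-squeeze side/scene pictures
for n,i,(x,y,w,h) in(("side",a,(268,200,18,28)),("scene",b,(255,195,26,26))):
    d=cv2.absdiff(i,cv2.imread(f"pics/{n}0.png"))[y:y+h,x:x+w].max(2);print(n,d.mean(1).round().tolist())
cv2.imwrite("pics/sq_side.png",a);cv2.imwrite("pics/sq_scene.png",b)
# rod height drop: bright rod column in side view
print([round(float(v)) for v in a[165:200,276].mean(1)],[round(float(v)) for v in cv2.imread("pics/side0.png")[165:200,276].mean(1)])
```

```text
15.6 0.03579553969736293 [-6.65102713 -0.58918731  6.75465057]
side [13.0, 13.0, 11.0, 9.0, 8.0, 8.0, 7.0, 6.0, 7.0, 7.0, 8.0, 8.0, 7.0, 11.0, 18.0, 27.0, 27.0, 19.0, 25.0, 27.0, 28.0, 37.0, 61.0, 72.0, 66.0, 63.0, 81.0, 102.0]
scene [6.0, 6.0, 6.0, 6.0, 6.0, 6.0, 6.0, 6.0, 7.0, 7.0, 8.0, 9.0, 10.0, 16.0, 26.0, 30.0, 27.0, 17.0, 23.0, 28.0, 26.0, 20.0, 25.0, 38.0, 48.0, 57.0]
[77, 104, 118, 131, 139, 144, 139, 138, 134, 129, 111, 86, 51, 27, 16, 39, 83, 126, 146, 154, 158, 162, 160, 131, 95, 73, 75, 76, 75, 78, 76, 76, 81, 106, 132] [135, 127, 128, 124, 132, 131, 132, 127, 122, 125, 127, 131, 136, 145, 155, 148, 121, 81, 61, 60, 64, 74, 80, 78, 71, 69, 68, 69, 68, 70, 64, 71, 75, 94, 119]
```

>>> step_arm(
  series=[0, 0, 0, 0, -1, 0, 0, 0, 0, -1, 0, 0, 0, 0, -1, 0, 0, 0, 0, -1, 0, 0, 0, 0, -1, 0, 0, 0, 0, -1, 0, 0, 0, 0, -1],
  grip_force=50,
)

```text
t: 16.28
position: [0.6456, -0.1619, 0.0853]
tool_rot: [-3.141, 0.0, 1.465]
ft_force: [-7.4, -1.1, 7.2]
finger_gap: 0.036
finger_force: 49.3
```

>>> step_arm(
  series=[0, 0, 0, 0, -0.1, 0, 0, 0, 0, 0.1, 0, 0, 0, 0, 0.3, 0, 0, 0, 0, 0.5, 0, 0, 0, 0, 0.8, 0, 0, 0, 0, 1, 0, 0, 0, 0, 1, 0, 0, 0, 0, 1],
)

```text
t: 16.95
position: [0.6462, -0.1617, 0.0851]
tool_rot: [3.141, 0.0, 1.465]
ft_force: [0.0, 0.5, -0.3]
finger_gap: 0.0855
finger_force: 0.0
```

Run:
```python
from h import *
g=[.616,-.0518,-.109]
go(place(g,[.038,-.107,.26])[0],g[2]+np.pi/2)
```

```text
t 16.95 pos [ 0.6462 -0.1617  0.0851] rpy [3.1408e+00 2.0000e-04 1.4648e+00] gap 0.0855 F [ 0.   0.5 -0.3]
 shift [-0.001  -0.0038 -0.1749] rows 5 scaled/row [-0.001  -0.0038 -0.1749] turn 0.003 scaled total 0.04
```

>>> step_arm(
  series=[0, -0.015, 0, 0, 1, 0, 0, 0, 0, 1, 0, 0, -0.1, 0, 1, 0, 0, -0.15, 0, 1, 0, 0, -0.2, 0, 1, 0, 0, -0.2, 0, 1, 0, 0, -0.2, 0, 1, 0, 0, 0, 0, 1],
)

```text
t: 17.62
position: [0.6446, -0.1618, 0.2645]
tool_rot: [3.129, 0.003, 1.465]
ft_force: [0.2, -0.2, 0.7]
finger_gap: 0.085
finger_force: 0.0
```

>>> step_arm(
  series=[0, 0, 0, 0, 1, 0, 0, 0, 0, 1, 0, 0, 0, 0, 1, 0, 0, 0, 0, 1],
)

```text
t: 17.95
position: [0.6426, -0.1612, 0.2534]
tool_rot: [-3.139, -0.0, 1.465]
ft_force: [1.0, -0.0, 0.0]
finger_gap: 0.0853
finger_force: 0.0
```

Run:
```python
from h import *
g=[.616,-.0518,-.109]
go(place(g,[.0425,-.107,.2558])[0],g[2]+np.pi/2)
im=manip.capture('wrist');cv2.imwrite('pics/w7.png',im)
old=cv2.resize(cv2.imread('pics/w6.png'),(560,420),interpolation=cv2.INTER_AREA)
G=lambda i,x,y,w,h:cv2.cvtColor(i[y:y+h,x:x+w],cv2.COLOR_BGR2GRAY)
# template shifts relative to pre-squeeze view: strip end vs plate/stop, trigger vs grip
for n,b in dict(strip_end=(95,62,40,58),plate_corner=(130,112,35,30),trigger=(215,195,35,60),grip=(265,200,38,65),head=(330,40,40,70)).items():
    x,y,w,h=b;r=cv2.matchTemplate(G(im,x-14,y-14,w+28,h+28),G(old,*b),cv2.TM_CCOEFF_NORMED);_,v,_,l=cv2.minMaxLoc(r);print(n,round(v,3),l[0]-14,l[1]-14)
```

```text
t 17.95 pos [ 0.6426 -0.1612  0.2534] rpy [-3.1393e+00 -5.0000e-04  1.4648e+00] gap 0.0853 F [ 1. -0.  0.]
 shift [-0.0011  0.0041 -0.0024] rows 1 scaled/row [-0.0057  0.0205 -0.0122] turn 0.003 scaled total 0.04
strip_end 0.741 3 0
plate_corner 0.976 3 1
trigger 0.916 5 2
grip 0.974 6 2
head 0.709 5 1
```

The trigger and grip shifted alike (camera motion only), so the trigger is open again. The strip end and plate also moved together, so the strip stayed put. Handing in.

```bash
python3 -c "
from plant import manip
print(manip.close_job())"
```

```text
the job is handed in; nothing more can be done
None
```

The strip lies in the gauge, pushed up against the back stop; the trigger was squeezed fully for about 1.4 s, then released and sprang back, and the job was handed in at about 18 s with nothing else touched.

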